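Shut the grinder's water valve under its sliding cover

TASK

Push the rib on the loose metal cover of the grey valve box so that the cover slides away from the robot, all the way back to its stop, uncovering the two valve levers. Then push the lever that has the round paddle on its end clockwise (seen from above) until it is fully shut, a quarter turn across its pipe. Only push, with the fingertips: do not lift the cover, and leave the plain lever and everything else on the bench as they are.

Things in the scene. Friction and masses are not known exactly. Their poses are not given: they have to be found in the camera images.
- valve_box: Fixed grey plastic box. Origin on the bench; its +x points away from the robot, within 0.3 rad of yaw. In its frame it spans x -123..+139 mm, y -135..+135 mm. The near half is an open pit (x -108..0, y -112..+112), the far half a solid deck. Deck and pit rim are 68 mm high; guide rails along both sides and a stop along the far edge (inner face at x +131) rise to 78 mm.
- pit (a point): Centre of the pit's floor, 5 mm above the bench, at x -54, y 0 mm in the box's frame. Two copper pipes of 14 mm diameter, centred 20 mm above the bench, run along the box's x through the pit under the levers.
- cover: Loose aluminium cover plate, 126 mm (x) by 240 mm (y) by 8 mm, 0.3 to 0.6 kg, lying on the box between the guide rails, 68 to 76 mm above the bench, closing the pit. Origin: centre of its underside; axes as the box's. It takes about 2 to 6 N to slide along the box's +x.
- cover_rib (a point): Centre of the upright rib across the middle of the cover: 12 mm thick (x), 80 mm long (y), rising from the plate's top at 76 mm to 94 mm; this point is 85 mm above the bench. At the start it is at x -55..-44 mm in the box's frame; with the cover at its stop, at x +68 mm.
- handle_paddle (a joint): Angle of the lever with the round paddle, the one to shut. 0: fully open, pointing along the box's -x (along its pipe, towards the robot). It grows clockwise seen from above, to 1.571: fully shut, pointing along the box's +y; there is a stop there. Starts between 0 and 0.3; stiff, about 4 N at the paddle, and stays where it is left.
- paddle_end (a point): Centre of the round paddle, a steel disc 26 mm across and 12 mm thick at the end of its lever, 50 mm from the stem axis; this point is 46 mm above the bench, the lever and disc span 40 to 52 mm. A 12 mm wide bar joins it to the stem.
- paddle_stem (a point): Point on the vertical stem axis of the paddle lever's valve, 46 mm above the bench (lever mid-height). In the box's frame at x -30 mm and y +41 or -51 mm; the two valves trade places between runs. The brass valve body below the lever is up to 32 mm high.
- handle_plain (a joint): Angle of the plain lever, to be left alone; values as for handle_paddle. Starts between 0 and 0.3.
- plain_end (a point): Point on the plain lever 50 mm from its stem axis, 46 mm above the bench. This lever is a straight steel bar 12 mm wide, ending 63 mm from the stem axis, without paddle, 40 to 52 mm above the bench.
- plain_stem (a point): Point on the stem axis of the plain lever's valve, 46 mm above the bench; the other of the two places.
- big_spool: loose wire spool standing on end, 80 mm across, 56 mm high; right of the box, to be left alone. Origin at its underside.
- small_spool: loose wire spool standing on end, 52 mm across, 34 mm high; right of the box, to be left alone. Origin at its underside.
- flux_jar: loose jar, 52 mm across, 62 mm high; left of the box, to be left alone. Origin at its underside.
- pliers: loose pliers lying flat, about 160 mm long, 12 mm thick; left of the box, to be left alone. Origin at its underside.
- flux_brush: loose brush, 170 mm long, lying on the bench; right of the box, to be left alone. Origin at its underside.
- glass_piece: loose piece of glass 90 x 60 x 5 mm lying flat; right of the box, to be left alone. Origin at its underside.
- lead_knife: loose knife lying flat, 160 mm long, 16 mm thick; left of the box, to be left alone. Origin at its underside.

How it is judged:
By the outcome, as a careful person would: the job done as asked, in the order asked, and still so for the second after the job is handed in, with the robot touching nothing.
It also fails if it takes over 46 s, if anything falls off the work surface, if the arm or the gripper's body presses on something with over 40 N, if the wrist force passes 120 N, or if a joint passes its speed limit or range.

ROBOT

A 6-joint arm with a two-finger parallel gripper is mounted at the origin on the work surface. World frame = base frame: x ahead of the robot, y to its left, z up, the work surface at z = 0. Lengths are in m, angles in rad, forces in N, time in s.
With the tool pointing down it reaches from about 0.35 to 0.85 m from the base axis. Payload 8.1 kg.
Tool frame: the origin (TCP) lies midway between the tips of the shut fingers; the grasp point (between the pads) lies 19 mm behind it; z points along the fingers, y is the line along which they close (so a half turn about z gives the same grasp; the last joint's range is limited). The gripper opens to 85 mm and grips with 20 to 120 N. Pads are 22 mm wide; open, the fingers measure 114 mm over their backs; the gripper's body (76 mm by 85 mm) begins 54 mm behind the grasp point. The pads swing forward as they close: fully open they stand 13 mm farther back than shut.
Start: joints at [1.146, 0.13, 1.488, -0, 1.523, -0.085], TCP at [0.2, 0.566, 0.231] pointing down, gripper open.
Joint ranges: [-2.96, 2.96], [-0.89, 2.26], [0.02, 2.5], [-1.34, 4.48], [0, 2.73], [-2.66, 2.66]. Speed limits (rad/s): [2.39, 2.39, 2.79, 3.14, 3.14, 3.14].

INTERFACE

Orientations are given as a 3x3 rotation matrix whose columns are the frame's x, y, z axes.
In Python, from workcell import bot, optics gives the robot as it stands.
- The arm moves only by the tool servo_tool, never from a script. Its argument "motion" is a list of rows, each a list of 7 numbers: the opening, from -1 (shut) to 1 (fully open), then the shift along the tool's x, y, z scaled (see below), then the turn, a rotation vector about the tool's x, y, z scaled (see below). A call has 1 to 12 rows; each row shifts and turns the commanded pose from where the row before left it, along the tool's axes as they then stand; what a row does not reach is not made up. The controller multiplies each number of a shift by 250 mm and each number of a turn by 0.5 rad. A row lasts 1/10 s, in which the tool goes at most 50 mm and 8.59 degrees, less where a joint would pass 70% of its speed; a pose out of reach is approached as far as the arm can. A call with a number of a shift or a turn outside -1 to 1 is refused whole. A call with a gripper value outside its range is refused whole. The fingers move at their own pace and stop on an object; "grip_force" is the grip in N (left out, the last holds). Time passes only in rows, so rows that do not move let the fingers close. It gives the time, the measured TCP pose, the force, the opening and the grip force at its end, in the units of the state.
- bot.state(): the state, without advancing time (a new reading comes with each control period).
- optics.get_image(name): name is "side" or "top" or "wrist"; returns a dict with "image" (400x640x3 uint8, red, green, blue), "depth" (400x640 float32, m along the optical axis (not along the pixel's ray), 0 where there is no reading), "camera_matrix" (3x3 intrinsics, pixels), "R" (3x3) and "t" (3): a world point X has camera coordinates R X + t; the wrist camera has in their place "tool_from_camera" (4x4, takes a point from camera to tool coordinates, whose origin is the TCP and whose axes are the flange's). Camera axes: x right, y down, z forward; pixel columns grow to the right and rows downward; lengths in m; the calibration is good to about 2 mm. A picture is of the moment at which its call begins: read the wrist's pose just before it.
- bot.job_done(): hands the job in; it is judged then, once.
The state is a dict: "t": time; "joint_positions": joint angles; "qd": joint speeds; "effort": joint torques, N m; "tool_pos": TCP position; "ee_rot": TCP orientation; "ft_force": force on the tool from outside, world axes, zero at the start; "ft_torque": the same for the moment, N m; "opening": finger opening in m; "finger_force": force on a finger pad.
Only numpy, scipy, OpenCV 4.12 (cv2) and the standard library are available. Lean on these libraries where they do the work, as an engineer would, in place of code of your own. Each camera call takes 0.05 s, during which the arm holds its last target. There are 200 camera calls.

## Working session

There is one attempt and no reset: what is moved stays moved. The work goes in short steps, Python scripts to look and compute and a tool call to move; the robot and the scene stay as the last step left them, time stands still between calls to the robot, and variables do not carry over. Pictures are saved under pics/ and viewed, at most 10 in all, crops included, and the job is handed in when it is done.

Besides the shell and the picture viewer there is one more tool, called after "Call:" as name([rows], argument=value, ...), one row to a line, values as JSON. servo_tool: Moves the arm, as the interface text tells. Shifts and turns lie within -1 to 1; 1 stands for 250 mm of shift or 0.5 rad of turn. Its arguments: {"type":"object","properties":{"motion":{"type":"array"},"grip_force":{"type":"number"}},"required":["motion"]}

```bash
mkdir -p pics; python3 - <<'E'
from workcell import bot, optics
import cv2,numpy as np
s=bot.state(); print(s['t'],s['tool_pos'],np.round(s['ee_rot'],3),s['opening'])
for n in ['top','side']:
    d=optics.get_image(n); cv2.imwrite(f'pics/{n}0.png',d['image'][:,:,::-1]); np.savez(f'{n}0.npz',**d)
    print(n,d['camera_matrix'],-d['R'].T@d['t'], d['R'])
E
```

```text
0.0 [0.19970053 0.56518857 0.23024499] [[-0.943  0.333 -0.001]
 [ 0.333  0.943 -0.002]
 [ 0.    -0.002 -1.   ]] 0.08530878702522886
top [[512.65128831   0.         317.27689721]
 [  0.         512.65128831 197.11583796]
 [  0.           0.           1.        ]] [0.47558306 0.03941995 1.23968597] [[-0.00640643 -0.99993549  0.00937985]
 [-0.99627358  0.0055756  -0.08606902]
 [ 0.08601117 -0.0098963  -0.99624502]]
side [[519.60477965   0.         318.02658864]
 [  0.         519.60477965 198.75429792]
 [  0.           0.           1.        ]] [-0.11694695 -0.7337092   0.84048815] [[ 0.73215335 -0.680995    0.0140454 ]
 [-0.40028803 -0.44685981 -0.80005363]
 [ 0.55110885  0.58013974 -0.59976405]]
```

View pics/top0.png

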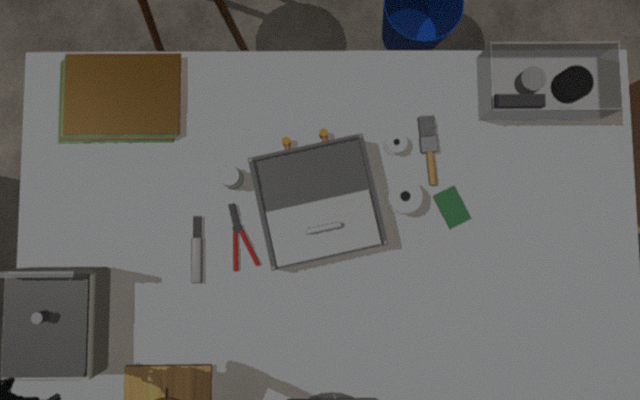

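View pics/side0.png

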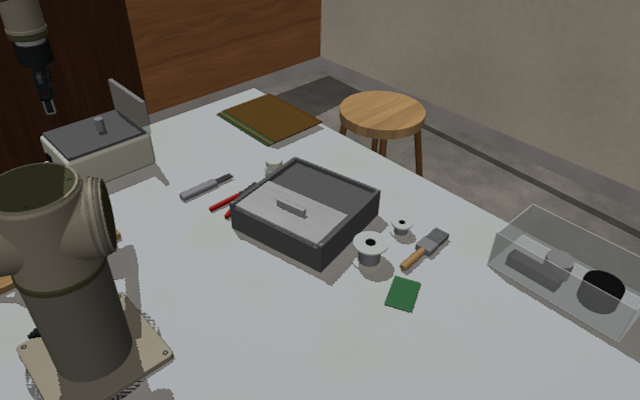

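The top view shows the box with corners near (249,158), (361,135), (386,243) and (274,269), and the rib centred at (325,228). The side view shows the rib near (291,208). I'll get the box pose and rib from height masks, with a ray check across the two views.

```bash
cat > h.py <<'E'
import numpy as np,cv2
def cloud(d,R,c):
    K=d['camera_matrix'];v,u=np.mgrid[0:400,0:640];z=d['depth']
    p=np.stack([(u-K[0,2])/K[0,0]*z,(v-K[1,2])/K[1,1]*z,z],-1)
    return p@R.T+c
def fixed(d): return cloud(d,d['R'].T,-d['R'].T@d['t'])
def ray(d,u,v,z):
    w=d['R'].T@np.linalg.inv(d['camera_matrix'])@[u,v,1];c=-d['R'].T@d['t']
    return c+w*(z-c[2])/w[2]
def tobox(p,o,yaw):
    c,s=np.cos(yaw),np.sin(yaw); return (np.asarray(p)[...,:2]-o)@np.array([[c,-s],[s,c]])
E
python3 - <<'E'
from h import *
d=dict(np.load('top0.npz'));P=fixed(d);ok=d['depth']>0
roi=np.zeros((400,640),bool);roi[125:285,240:395]=1
m=((P[...,2]>.055)&(P[...,2]<.11)&roi&ok).astype(np.uint8)
n,l,st,_=cv2.connectedComponentsWithStats(m);k=1+st[1:,4].argmax();M=l==k
r=cv2.minAreaRect(P[M][:,:2].astype(np.float32)*1000);print('rect mm',r,'corners',cv2.boxPoints(r))
for c in [(249,158),(361,135),(386,243),(274,269)]: print(c,ray(d,*c,.078).round(4))
g=(P[...,2]>.086)&M;print('rib',g.sum(),P[g].mean(0),np.median(P[M][:,2]))
r2=cv2.minAreaRect(P[g][:,:2].astype(np.float32)*1000);print(r2)
s=dict(np.load('side0.npz'));Q=fixed(s);q=(Q[...,2]>.084)&(Q[...,2]<.11)&(np.hypot(Q[...,0]-P[g][:,0].mean(),Q[...,1]-P[g][:,1].mean())<.06)
print('side rib',q.sum(),Q[q].mean(0),Q[q].max(0),Q[q].min(0)); 
r3=cv2.minAreaRect(Q[q][:,:2].astype(np.float32)*1000);print(r3)
E
```

```text
rect mm ((567.34814453125, 27.629776000976562), (262.5674133300781, 270.7901611328125), 12.237034797668457) corners [[ 410.34946  132.1221 ]
 [ 467.7452  -132.51544]
 [ 724.3468   -76.86255]
 [ 666.95105  187.775  ]]
(249, 158) [0.6665 0.1834 0.078 ]
(361, 135) [ 0.7187 -0.0736  0.078 ]
(386, 243) [ 0.4709 -0.1268  0.078 ]
(274, 269) [0.4144 0.1261 0.078 ]
rib 190 [0.50591095 0.01574889 0.09395529] 0.0735138979484471
((506.026611328125, 15.314090728759766), (11.961617469787598, 79.08646392822266), 12.09100341796875)
side rib 205 [0.50503561 0.01336223 0.0926937 ] [0.51934957 0.05442632 0.09921558] [ 0.49197587 -0.02456473  0.08406281]
((506.336181640625, 14.670085906982422), (15.38299560546875, 79.31128692626953), 12.000160217285156)
```

Call:
servo_tool([
  [-1,-0.089,-0.087,0,0,0,0],
  [-1,-0.089,-0.087,0,0,0,0],
  [-1,-0.089,-0.087,0,0,0,0],
  [-1,-0.089,-0.087,0,0,0,0],
  [-1,-0.089,-0.087,0,0,0,0],
  [-1,-0.089,-0.087,0,0,0,0],
  [-1,-0.089,-0.087,0,0,0,0],
  [-1,-0.089,-0.087,0,0,0,0],
  [-1,-0.089,-0.087,0,0,0,0],
  [-1,-0.089,-0.087,0,0,0,0],
])

```text
t: 1.1
tool_pos: [0.3374, 0.2852, 0.2309]
ee_rot: [[-0.943, 0.333, -0.0], [0.333, 0.943, -0.0], [0.0, -0.0, -1.0]]
ft_force: [0.5, 0.7, 1.0]
opening: -0.0003
finger_force: 0.0
```

Call:
servo_tool([
  [-1,-0.089,-0.087,0,0,0,0],
  [-1,-0.089,-0.087,0,0,0,0],
  [-1,-0.089,-0.087,0,0,0,0],
  [-1,-0.089,-0.087,0,0,0,0],
  [-1,-0.089,-0.087,0,0,0,0],
  [-1,-0.089,-0.087,0,0,0,0],
  [-1,-0.089,-0.087,0,0,0,0],
  [-1,-0.089,-0.087,0,0,0,0],
  [-1,-0.089,-0.087,0,0,0,0],
  [-1,-0.089,-0.087,0,0,0,0],
])

```text
t: 2.1
tool_pos: [0.4747, 0.006, 0.2309]
ee_rot: [[-0.943, 0.333, -0.001], [0.333, 0.943, 0.0], [0.001, -0.0, -1.0]]
ft_force: [0.8, 0.8, -0.2]
opening: 0.0001
finger_force: 0.0
```

Call:
servo_tool([
  [-1,0,0,0,0,0,-0.221],
  [-1,0,0,0,0,0,-0.221],
  [-1,0,0,0,0,0,-0.221],
  [-1,0,0,0,0,0,-0.221],
  [-1,0,0,0,0,0,-0.221],
  [-1,0,0,0,0,0,0],
  [-1,0,0,0,0,0,0],
])

```text
t: 2.8
tool_pos: [0.4743, 0.0073, 0.231]
ee_rot: [[-0.978, -0.208, -0.001], [-0.208, 0.978, 0.0], [0.0, 0.0, -1.0]]
ft_force: [0.5, 0.3, -0.0]
opening: -0.0002
finger_force: 0.0
```

```bash
cat >> h.py <<'E'
O=np.array([.5595,.0259]);YAW=.2135
def go(s,bx,by,z):
    "report box pose (mm) and tool shift (mm) to box target bx,by, world z (mm)"
    p=np.array(s['tool_pos']);c,n=np.cos(YAW),np.sin(YAW)
    w=np.append(O*1000+[c*bx-n*by,n*bx+c*by],z)-p*1000
    R=np.array(s['ee_rot']);y=np.arctan2(R[1,1],R[0,1])-YAW-np.pi/2
    print('t',round(s['t'],2),'box',(tobox(p,O,YAW)*1000).round(1),'z',round(p[2]*1000,1),'yawerr',y.round(3),'f',np.round(s['ft_force'],1),'shift mm',(R.T@w).round(1))
E
python3 - <<'E'
from h import *
from workcell import bot,optics
s=bot.state();go(s,-85,0,83);print(np.round(s['ee_rot'],3),np.round(s['joint_positions'],2))
d=optics.get_image('wrist');cv2.imwrite('pics/w1.png',d['image'][:,:,::-1]);print(d['tool_from_camera'])
E
```

```text
t 2.8 box [-87.2  -0.2] z 231.0 yawerr -0.004 f [ 0.5  0.3 -0. ] shift mm [-2.20e+00  1.00e-01  1.48e+02]
[[-0.978 -0.208 -0.001]
 [-0.208  0.978  0.   ]
 [ 0.     0.    -1.   ]] [-0.09 -0.22  1.82 -0.    1.53 -1.87]
[[ 3.69314853e-04 -9.56655094e-01 -2.91223102e-01  7.39121033e-02]
 [ 9.99999927e-01  3.81855603e-04  1.37719782e-05  1.15503472e-03]
 [ 9.80301400e-05 -2.91223085e-01  9.56655165e-01 -1.42612493e-01]
 [ 0.00000000e+00  0.00000000e+00  0.00000000e+00  1.00000000e+00]]
```

View pics/w1.png

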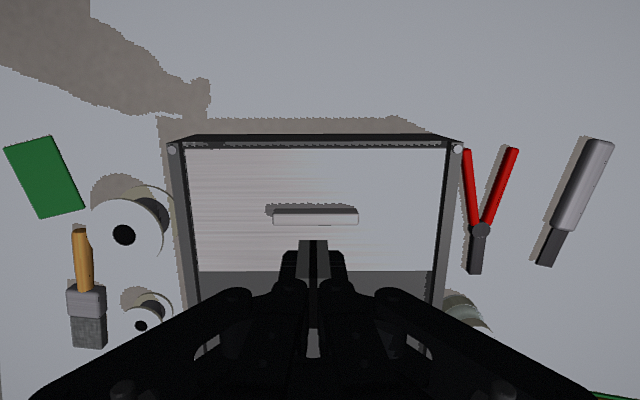

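The wrist view shows the rib at (315,216), square to the tool with the fingers centred on it and a clear gap. Next I go down on its near side.

Call:
servo_tool([
  [-1,0,0,0.1,0,0,0],
  [-1,0,0,0.1,0,0,0],
  [-1,0,0,0.1,0,0,0],
  [-1,0,0,0.1,0,0,0],
  [-1,0,0,0.1,0,0,0],
  [-1,0,0,0.05,0,0,0],
  [-1,0,0,0.034,0,0,0],
  [-1,0,0,0,0,0,0],
  [-1,0,0,0,0,0,0],
])

```text
t: 3.75
tool_pos: [0.4753, 0.0072, 0.0863]
ee_rot: [[-0.978, -0.211, 0.001], [-0.211, 0.978, -0.0], [-0.001, -0.0, -1.0]]
ft_force: [0.5, 0.6, 0.1]
opening: -0.0001
finger_force: 0.0
```

Call:
servo_tool([
  [-1,-0.03,0,0,0,0,0],
  [-1,-0.03,0,0,0,0,0],
  [-1,-0.03,0,0,0,0,0],
  [-1,-0.03,0,0,0,0,0],
  [-1,-0.03,0,0,0,0,0],
  [-1,-0.03,0,0,0,0,0],
])

```text
t: 4.35
tool_pos: [0.5187, 0.0167, 0.0858]
ee_rot: [[-0.977, -0.211, -0.001], [-0.211, 0.977, -0.001], [0.002, -0.0, -1.0]]
ft_force: [-8.2, -1.4, 6.4]
opening: -0.0003
finger_force: 3.7
```

```bash
python3 - <<'E'
from h import *
from workcell import bot,optics
s=bot.state();go(s,51,0,83)
d=optics.get_image('top');P=fixed(d);B=tobox(P,O,YAW)*1000
g=(P[...,2]>.088)&(P[...,2]<.0975)&(abs(B[...,1])<45)&(B[...,0]>-60)&(B[...,0]<80);print(g.sum(),np.median(B[g],0))
E
```

```text
t 4.35 box [-41.8  -0.4] z 85.8 yawerr -0.001 f [-8.2 -1.4  6.4] shift mm [-92.8   0.4   2.6]
0 [nan nan]
  return _methods._mean(a, axis=axis, dtype=dtype,
  ret = um.true_divide(
```

```bash
python3 - <<'E'
from h import *
from workcell import bot,optics
s=bot.state();go(s,51,0,83)
d=optics.get_image('side');I=d['image'][130:280,200:400,::-1];cv2.imwrite('pics/s2.png',cv2.resize(I,None,fx=4,fy=4))
P=fixed(d);B=tobox(P,O,YAW)*1000
# cover near edge: bright plate pixels
h=cv2.cvtColor(d['image'],cv2.COLOR_RGB2HSV)
g=(abs(P[...,2]-.076)<.004)&(abs(B[...,1])<105)&(abs(B[...,0])<125)&(h[...,2]>120)
print(g.sum(),np.percentile(B[g][:,0],[1,5,95,99]))
E
```

```text
t 4.4 box [-40.5  -0.4] z 85.9 yawerr -0.001 f [-0.7 -0.7 -0.3] shift mm [-91.5   0.5   2.9]
1497 [-85.28473563 -81.21207191  33.01926674  39.12004663]
```

View pics/s2.png

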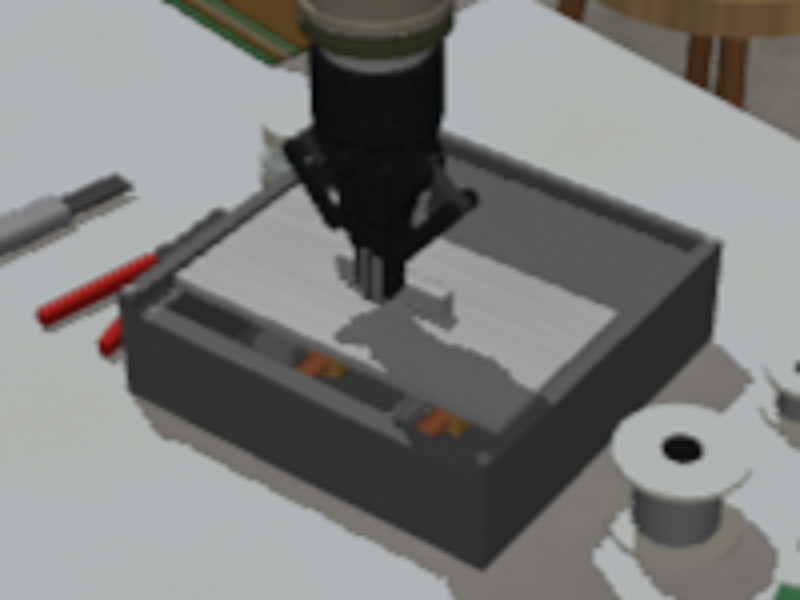

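The cover is sliding flat. The rib is at about box x -22, the pipes show at the near edge, and the fingertips are against the rib. I keep pushing.

Call:
servo_tool([
  [-1,-0.03,0,0,0,0,0],
  [-1,-0.03,0,0,0,0,0],
  [-1,-0.03,0,0,0,0,0],
  [-1,-0.03,0,0,0,0,0],
  [-1,-0.03,0,0,0,0,0],
  [-1,-0.03,0,0,0,0,0],
  [-1,-0.03,0,0,0,0,0],
  [-1,-0.03,0,0,0,0,0],
  [-1,-0.03,0,0,0,0,0],
  [-1,-0.03,0,0,0,0,0],
  [-1,-0.02,0,0,0,0,0],
  [-1,-0.01,0,0,0,0,0],
])

```text
t: 5.65
tool_pos: [0.5992, 0.0342, 0.0852]
ee_rot: [[-0.977, -0.211, -0.001], [-0.211, 0.977, -0.0], [0.001, 0.0, -1.0]]
ft_force: [-5.9, -1.4, 4.7]
opening: -0.0003
finger_force: 3.2
```

Call:
servo_tool([
  [-1,-0.008,0,0,0,0,0],
  [-1,-0.008,0,0,0,0,0],
  [-1,-0.008,0,0,0,0,0],
])

```text
t: 5.95
tool_pos: [0.6047, 0.0354, 0.0852]
ee_rot: [[-0.977, -0.211, -0.001], [-0.211, 0.977, -0.0], [0.001, 0.0, -1.0]]
ft_force: [-5.3, -0.9, 3.5]
opening: 0.0001
finger_force: 2.8
```

```bash
python3 - <<'E'
from h import *
from workcell import bot
go(bot.state(),51,0,83)
E
```

```text
t 5.95 box [46.1 -0.3] z 85.2 yawerr -0.001 f [-5.3 -0.9  3.5] shift mm [-4.9  0.3  2.2]
```

Now I creep forward until it meets the stop.

Call:
servo_tool([
  [-1,-0.008,0,0,0,0,0],
  [-1,-0.008,0,0,0,0,0],
  [-1,-0.004,0,0,0,0,0],
])

```text
t: 6.25
tool_pos: [0.609, 0.0365, 0.0852]
ee_rot: [[-0.977, -0.211, -0.002], [-0.211, 0.977, -0.0], [0.002, 0.0, -1.0]]
ft_force: [-12.1, -1.1, 7.6]
opening: -0.0002
finger_force: 5.6
```

Call:
servo_tool([
  [-1,-0.004,0,0,0,0,0],
  [-1,-0.004,0,0,0,0,0],
])

```text
t: 6.45
tool_pos: [0.6098, 0.0369, 0.0851]
ee_rot: [[-0.977, -0.211, -0.005], [-0.211, 0.977, -0.0], [0.005, 0.001, -1.0]]
ft_force: [-18.2, -2.1, 13.2]
opening: 0.0002
finger_force: 9.1
```

```bash
python3 - <<'E'
from h import *
from workcell import bot
go(bot.state(),51,0,83)
E
```

```text
t 6.45 box [51.5  0.1] z 85.1 yawerr -0.001 f [-18.2  -2.1  13.2] shift mm [ 0.5 -0.1  2.1]
```

The reaction rises to 18 N at box x 51.5, so the cover is at its stop. I back off, lift, and look into the pit.

Call:
servo_tool([
  [-1,0.03,0,0,0,0,0],
  [-1,0.04,0,0,0,0,0],
  [-1,0,0,-0.1,0,0,0],
  [-1,0,0,-0.1,0,0,0],
  [-1,0.06,0,-0.1,0,0,0],
  [-1,0.08,0,-0.1,0,0,0],
  [-1,0.08,0,-0.1,0,0,0],
  [-1,0.08,0,-0.06,0,0,0],
  [-1,0,0,0,0,0,0],
  [-1,0,0,0,0,0,0],
])

```text
t: 7.45
tool_pos: [0.5216, 0.0173, 0.2257]
ee_rot: [[-0.978, -0.211, 0.002], [-0.211, 0.978, 0.0], [-0.002, -0.0, -1.0]]
ft_force: [0.1, 1.0, -0.6]
opening: -0.0004
finger_force: 0.0
```

```bash
cat >> h.py <<'E'
def wrist(d,s):
    T=d['tool_from_camera'];R=np.array(s['ee_rot']);return cloud(d,R@T[:3,:3],R@T[:3,3]+s['tool_pos'])
E
python3 - <<'E'
from h import *
from workcell import bot,optics
s=bot.state();go(s,-85,0,150)
d=optics.get_image('wrist');cv2.imwrite('pics/w3.png',d['image'][:,:,::-1]);np.savez('w3.npz',**d)
P=wrist(d,s);B=tobox(P,O,YAW)*1000;np.save('w3B.npy',np.dstack([B,P[...,2]*1000]))
g=(abs(P[...,2]-.052)<.004)&(abs(B[...,1])<108)&(B[...,0]>-104)&(B[...,0]<-5)
n,l,st,_=cv2.connectedComponentsWithStats(g.astype(np.uint8))
for k in range(1,n):
    if st[k,4]>100: m=l==k;print(st[k],B[m].mean(0).round(1),cv2.minAreaRect(B[m].astype(np.float32)),np.median(P[m][:,2]))
z=P[...,2];c=(abs(z-.076)<.003)&(abs(B[...,1])<80)&(B[...,0]>-60)&(B[...,0]<60);print('cover edge',np.percentile(B[c][:,0],[0.5,2]))
E
```

```text
t 7.45 box [-38.8  -0.4] z 225.7 yawerr -0.001 f [ 0.1  1.  -0.6] shift mm [46.3  0.4 75.6]
[255 120  19  73 955] [-56.5 -47.8] ((-56.36734390258789, -48.415306091308594), (17.872352600097656, 71.34141540527344), 89.33454132080078) 0.05212880418630694
[ 346  121   34   72 1200] [-60.5  48.4] ((-55.7003288269043, 49.68700408935547), (25.745723724365234, 71.31926727294922), 84.49470520019531) 0.05216143237776183
cover edge [5.3592326  5.63328597]
```

View pics/w3.png

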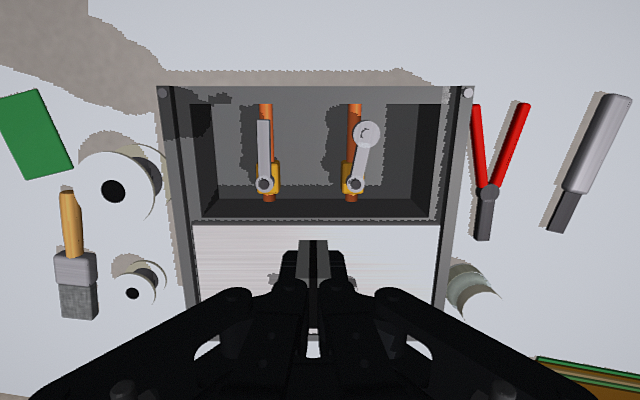

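The wrist view shows the cover's near edge at box x 5.4, which is its stop. The paddle lever's stem is at (355,184) and its disc at (366,133), so it is the lever at y +41. The plain lever is at (263,150), at y -51. I check the disc centre while moving over the gap.

Call:
servo_tool([
  [-1,0.078,0.027,0,0,0,0],
  [-1,0.078,0.027,0,0,0,0],
  [-1,0,0,0.1,0,0,0],
  [-1,0,0,0.1,0,0,0],
  [-1,0,0,0.1,0,0,0],
  [-1,0,0,0.1,0,0,0],
  [-1,0,0,0,0,0,0],
  [-1,0,0,0,0,0,0],
])

```text
t: 8.3
tool_pos: [0.4799, 0.0225, 0.1245]
ee_rot: [[-0.977, -0.211, -0.002], [-0.211, 0.977, 0.0], [0.002, 0.001, -1.0]]
ft_force: [0.3, 0.0, 0.2]
opening: -0.0004
finger_force: 0.0
```

```bash
python3 - <<'E'
from h import *
from workcell import bot,optics
B=np.load('w3B.npy')
for (u,v,r) in [(366,133,14),(355,184,8),(264,184,8)]:
    S=B[v-r:v+r+1,u-r:u+r+1].reshape(-1,3);S=S[abs(S[:,2]-52)<4];print(len(S),cv2.minEnclosingCircle(S[:,:2].astype(np.float32)),S.mean(0))
go(bot.state(),-78,13,40)
E
```

```text
589 ((-77.80028533935547, 51.213348388671875), 13.76318073272705) [-78.66227169  51.55098906  52.37817312]
242 ((-29.466066360473633, 44.02825927734375), 9.711447715759277) [-29.84753853  43.03767026  52.88816025]
245 ((-29.859874725341797, -48.58098602294922), 9.360091209411621) [-29.81358924 -48.16960275  52.97885602]
t 8.3 box [-78.5  13.5] z 124.5 yawerr -0.001 f [0.3 0.  0.2] shift mm [-0.7 -0.6 84.5]
```

Call:
servo_tool([
  [-1,0,0,0.09,0,0,0],
  [-1,0,0,0.09,0,0,0],
  [-1,0,0,0.08,0,0,0],
  [-1,0,0,0.05,0,0,0],
  [-1,0,0,0.026,0,0,0],
  [-1,0,0,0,0,0,0],
  [-1,0,0,0,0,0,0],
])

```text
t: 9.0
tool_pos: [0.4814, 0.0223, 0.0424]
ee_rot: [[-0.977, -0.211, 0.001], [-0.211, 0.977, -0.0], [-0.001, -0.0, -1.0]]
ft_force: [-0.5, 0.1, -0.6]
opening: -0.0001
finger_force: 0.0
```

Call:
servo_tool([
  [-1,0,0.03,0,0,0,0],
  [-1,0,0.03,0,0,0,0],
  [-1,0,0.03,0,0,0,0],
])

```text
t: 9.3
tool_pos: [0.4766, 0.0443, 0.0422]
ee_rot: [[-0.977, -0.211, 0.002], [-0.211, 0.977, -0.001], [-0.002, -0.002, -1.0]]
ft_force: [2.8, -5.6, -0.6]
opening: 0.0002
finger_force: 3.0
```

```bash
python3 - <<'E'
from h import *
from workcell import bot
go(bot.state(),-80,50,40)
E
```

```text
t 9.3 box [-77.1  35.6] z 42.2 yawerr -0.001 f [ 2.8 -5.6 -0.6] shift mm [ 2.9 14.4  2.2]
```

Call:
servo_tool([
  [-1,0.004,0.022,0,0,0,0],
  [-1,0.004,0.022,0,0,0,0],
  [-1,0.004,0.022,0,0,0,0],
  [-1,-0.013,0.02,0,0,0,0],
  [-1,-0.013,0.02,0,0,0,0],
])

```text
t: 9.8
tool_pos: [0.4744, 0.0709, 0.0423]
ee_rot: [[-0.977, -0.211, 0.002], [-0.211, 0.977, -0.001], [-0.002, -0.002, -1.0]]
ft_force: [1.8, -6.5, 2.4]
opening: 0.0003
finger_force: 2.8
```

Call:
servo_tool([
  [-1,-0.013,0.02,0,0,0,0],
  [-1,-0.02,0.014,0,0,0,0],
  [-1,-0.02,0.014,0,0,0,0],
])

```text
t: 10.1
tool_pos: [0.4836, 0.0857, 0.0416]
ee_rot: [[-0.977, -0.212, -0.001], [-0.212, 0.977, -0.001], [0.001, -0.001, -1.0]]
ft_force: [-2.6, -5.5, 3.4]
opening: -0.0002
finger_force: 3.0
```

```bash
python3 - <<'E'
from h import *
from workcell import bot,optics
go(bot.state(),-54,76,40)
d=optics.get_image('wrist');cv2.imwrite('pics/w4.png',d['image'][:,:,::-1])
E
```

```text
t 10.1 box [-61.5  74.5] z 41.6 yawerr -0.0 f [-2.6 -5.5  3.4] shift mm [-7.5  1.5  1.6]
```

View pics/w4.png

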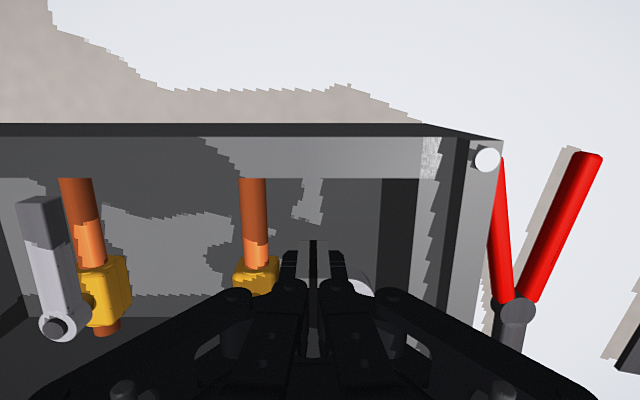

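The view shows the paddle at (360,283) just beyond the fingertips, and the plain lever at (45,270) untouched. I push on in +x.

Call:
servo_tool([
  [-1,-0.016,0.004,0,0,0,0],
  [-1,-0.016,0,0,0,0,0],
  [-1,-0.012,0,0,0,0,0],
])

```text
t: 10.45
tool_pos: [0.4931, 0.0894, 0.0409]
ee_rot: [[-0.977, -0.212, -0.003], [-0.212, 0.977, 0.0], [0.003, 0.001, -1.0]]
ft_force: [-4.3, -0.9, 1.9]
opening: 0.0002
finger_force: 2.5
```

Call:
servo_tool([
  [-1,-0.012,0,0,0,0,0],
  [-1,-0.008,0,0,0,0,0],
])

```text
t: 10.65
tool_pos: [0.4966, 0.0902, 0.0404]
ee_rot: [[-0.977, -0.212, -0.006], [-0.212, 0.977, -0.0], [0.006, 0.001, -1.0]]
ft_force: [-14.4, -4.2, 7.6]
opening: -0.0001
finger_force: 7.1
```

```bash
python3 - <<'E'
from h import *
from workcell import bot,optics
go(bot.state(),-54,76,40)
E
```

```text
t 10.65 box [-47.8  76.2] z 40.4 yawerr -0.0 f [-14.4  -4.2   7.6] shift mm [ 6.2 -0.2  0.4]
```

Call:
servo_tool([
  [-1,-0.012,0,0,0,0,0],
  [-1,0,0,0,0,0,0],
])

```text
t: 10.85
tool_pos: [0.4976, 0.0898, 0.0397]
ee_rot: [[-0.977, -0.212, -0.01], [-0.212, 0.977, -0.002], [0.011, -0.0, -1.0]]
ft_force: [-17.8, -7.8, 8.4]
opening: -0.0
finger_force: 9.6
```

Call:
servo_tool([
  [-1,0.03,0,0,0,0,0],
  [-1,0.04,0,0,0,0,0],
  [-1,0.02,-0.02,-0.04,0,0,0],
  [-1,0,-0.04,-0.1,0,0,0],
  [-1,0,-0.08,-0.12,0,0,0],
  [-1,-0.04,-0.1,-0.15,0,0,0],
  [-1,-0.04,-0.06,-0.15,0,0,0],
  [-1,-0.04,0,-0.15,0,0,0],
  [-1,0,0,-0.05,0,0,0],
  [-1,0,0,0,0,0,0],
  [-1,0,0,0,0,0,0],
])

```text
t: 11.95
tool_pos: [0.5248, 0.0189, 0.2306]
ee_rot: [[-0.977, -0.211, -0.001], [-0.211, 0.977, 0.0], [0.001, 0.0, -1.0]]
ft_force: [-0.3, 0.8, -0.6]
opening: 0.0
finger_force: 0.0
```

```bash
python3 - <<'E'
from h import *
from workcell import bot,optics
s=bot.state();go(s,-38,0,225)
d=optics.get_image('wrist');cv2.imwrite('pics/w5.png',d['image'][:,:,::-1])
P=wrist(d,s);B=tobox(P,O,YAW)*1000
g=(abs(P[...,2]-.052)<.004)&(abs(B[...,1])<109)&(B[...,0]>-104)&(B[...,0]<-5)
n,l,st,_=cv2.connectedComponentsWithStats(g.astype(np.uint8))
for k in range(1,n):
    if st[k,4]>100:
        m=l==k;Q=B[m];print(st[k],Q.mean(0).round(1),cv2.minAreaRect(Q.astype(np.float32)))
        f=Q[Q[:,1]>78]
        if len(f)>50: print('disc',cv2.minEnclosingCircle(f.astype(np.float32)),f.mean(0))
z=P[...,2];c=(abs(z-.076)<.003)&(abs(B[...,1])<80)&(B[...,0]>-60)&(B[...,0]<60);print('cover edge',np.percentile(B[c][:,0],[0.5,2]))
E
```

```text
t 11.95 box [-35.4   0.5] z 230.6 yawerr -0.001 f [-0.3  0.8 -0.6] shift mm [ 2.6 -0.5  5.6]
[255 116  18  73 944] [-56.5 -47.8] ((-56.34660720825195, -49.229469299316406), (72.1624984741211, 17.59890365600586), 1.5349695682525635)
[ 345  167   71   26 1098] [-29.8  73.4] ((-31.073463439941406, 70.64344787597656), (72.20366668701172, 25.804624557495117), 85.34121704101562)
disc ((-29.096172332763672, 91.81974792480469), 14.894615173339844) [-29.80568713  92.16980953]
cover edge [5.48276792 5.90801042]
```

View pics/w5.png

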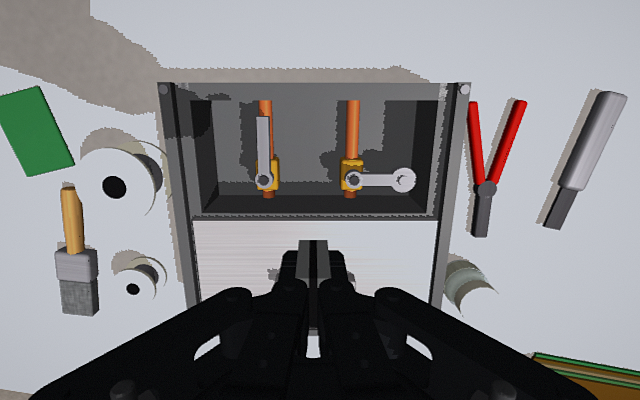

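The paddle's disc at (404,181) is square across its pipe and level with the stem at box x -29.8. The plain lever has not moved, and the cover edge still reads 5.5, at the stop.

```bash
python3 -c "
from workcell import bot
print(bot.job_done())"
```

```text
the job is handed in; nothing more can be done
None
```

The cover is slid back to its stop and the paddle lever is fully shut. The plain lever is unmoved, and the job was handed in at about 12 s with the gripper clear of everything.

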